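# Free the jaw segment from its ratchet hold-down clamp

## Task

Two identical ratchet clamps stand on the desk, one holding the curved steel jaw segment, the other a round resin mount. On the clamp that holds the jaw segment, lift the pawl clear of the toothed wheel and keep it up until the drum has turned all the way back and raised the hold-down arm, then let the pawl drop back into the teeth. Leave the other clamp shut.

Things in the scene. Friction and masses are not known exactly. Their poses are not given: they have to be found in the camera images.
- tab_a (a point): Grip point of the upright steel tab on the pawl of the clamp holding the grey curved jaw segment, 154 mm over the desk. Tab: 10 mm thick (point x), 20 wide (y), 15 mm more above, 30 below to the pawl bar. Clear 60 mm either side in x. Hinge pin: 75 mm to +y, 40 lower; nose: 30 mm to -y, in the teeth of the wheel (96 mm across). The hold-down arm, 60 mm to +x, swings up on the -y side, tip to 150 mm.
- pawl_a (a joint): Angle of that pawl, rad: 0 down between teeth, grows as the tab is lifted, free to 0.8. Nose clear of the teeth from 0.08 (tab 6 mm up); 0.15 to 0.3 (tab 11 to 20 mm up) is ample. 60 to 130 g, no spring: it falls back when let go; lifting takes 1 to 4 N. On its arc the tab also moves to +y by about half its rise and tilts by this angle; it may pivot and slide between the fingers.
- drum_a (a joint): Angle of the drum, toothed wheel and hold-down arm of the clamp with the jaw segment, rad: 0 shut (arm level, held by the pawl), 0.885 turned fully back at its stop (two teeth on, arm up 50 degrees). A damped spring turns it back by itself while the pawl is clear, in about 2 s; a pawl dropped early catches at the next tooth, about 0.45. Clamp: base 112 x 248 mm, screwed down.
- drum_b (a joint): The same angle for the other clamp, alike in all but its specimen: a round resin mount 30 mm across, 16 mm high (the jaw segment is 43 x 82 x 19 mm). Rad, 0 shut; it must stay shut.

How it is judged:
On the way, in this order (a step that is already met when the one before it is completed fails the run):
1. the pawl of the jaw segment's clamp is lifted clear of the teeth (value of joint pawl_a above 0.09 rad), for 0.2 s.
2. its drum has turned all the way back, with the pawl still up (value of joint drum_a above 0.8 rad and value of joint pawl_a above 0.06 rad), for 0.1 s.
At the end, for the whole second after the job is handed in: The drum of the jaw segment's clamp is turned back beyond 0.80 rad (of 0.885), its pawl is down again between the teeth (below 0.05 rad), and the other clamp's drum is still shut (below 0.10 rad) (value of joint drum_a above 0.8 rad and value of joint pawl_a below 0.05 rad and value of joint drum_b below 0.1 rad); the robot touches nothing.
It fails at once if the clamp with the round mount is released (its drum beyond 0.10 rad) (value of joint drum_b above 0.1 rad).
It also fails if it takes over 35 s, if anything falls off the work surface, if the arm or the gripper's body presses on something with over 40 N, if the wrist force passes 120 N, or if a joint passes its speed limit or range.

## Robot

A 6-joint arm with a two-finger parallel gripper is mounted at the origin on a cart in front of the work surface, level with it; the furniture and walls round the work are solid. World frame = base frame: x ahead of the robot, y to its left, z up, the work surface at z = 0. Lengths are in m, angles in rad, forces in N, time in s.
With the tool pointing down it reaches from about 0.35 to 0.85 m from the base axis. Payload 8.1 kg.
Tool frame: the origin (TCP) lies at the very end of the fingers, on their centre line; the grasp point (between the pads) lies 19 mm behind it; z points along the fingers, y is the line along which they close (so a half turn about z gives the same grasp; the last joint's range is limited). The gripper opens to 93 mm and grips with 3 to 60 N. Pads are 15 mm wide; open, the fingers measure 128 mm over their backs; the gripper's body (75 mm by 188 mm) begins 65 mm behind the grasp point.
Start: joints at [-0.085, 0.13, 1.488, -0, 1.523, -0.085], TCP at [0.6, 0, 0.194] pointing down, gripper open.
Joint ranges: [-2.96, 2.96], [-0.89, 2.26], [0.02, 2.5], [-1.34, 4.48], [0, 2.73], [-2.66, 2.66]. Speed limits (rad/s): [2.39, 2.39, 2.79, 3.14, 3.14, 3.14].

## Interface

Orientations are given as a rotation vector (axis times angle).
In Python, from plant import robot gives the robot as it stands. The module is installed in compiled form; this text tells all that it offers.
- The arm moves only by the tool play_rows, never from a script. Its argument "increments" is text: rows parted by semicolons, each of 5 numbers parted by spaces: the shift along the tool's x, y, z in mm, then the turn about the tool's z in degrees, then the closure, from -1 (fully open) to 1 (shut). In form: dx dy dz yaw claw; .... A call has 1 to 20 rows; each row is the pose to reach, as a shift and turn from the pose commanded when the call began, along the tool's axes at that moment; what a row does not reach only later rows make up. A row lasts 1/10 s, in which the tool goes at most 50 mm and 8.59 degrees, less where a joint would pass 70% of its speed; a pose out of reach is approached as far as the arm can. A call with a gripper value outside its range is refused whole. The fingers move at their own pace and stop on an object; "force" is the grip in N (left out, the last holds). Time passes only in rows, so rows that repeat a pose let the fingers close. It gives the time, the measured TCP pose, the force, the opening and the grip force at its end, in the units of the state.
- robot.read_state(): the state, without advancing time (a new reading comes with each control period).
- robot.read_camera(name): name is "scene" or "side" or "wrist"; returns the picture (384x512x3 uint8, blue, green, red); there is no depth.
- robot.calibration(name): a dict with "vertical_fov" (degrees; the focal length in pixels is half the picture's height over the tangent of half this angle, whatever the lens; pixels are square), "cx", "cy" (the principal point, pixels), "rvec" (rotation vector, rad) and "tvec" (3), from world to camera coordinates, as OpenCV has them. Camera axes: x right, y down, z forward; pixel columns grow to the right and rows downward; lengths in m; the calibration is good to about 2 mm. A picture is of the moment at which its call begins: read the wrist's pose just before it. calibration takes no time and is no camera call; for the wrist camera it gives the pose at the moment of the call.
- robot.close_job(): hands the job in; it is judged then, once.
Trained networks look in the newest picture that a camera, given by its name, has taken for a name from the list of things; names that differ only in an ending like _2 or _b are one class to them, and where a whole thing is asked for, a point or a joint stands for the part that bears it (a point fixed in the world has none). Each returns a list of dicts, best first, with "conf" (0 to 1); they miss things now and then, are a little off and sometimes report something else, mostly with a low value. They report only what shows in the picture. A call takes as long as a camera call.
- robot.recognise(camera, query): "centre" ([x, y, z] in m, in world coordinates, good to about 4 mm: the middle of the surface that is visible of it).
- robot.regions_of(camera, query): "pixels" (384x512 bool, what is visible of it).
- robot.landmark_of(camera, query): "centre" ([x, y, z] in m, in world coordinates, good to about 4 mm: a listed point, or the origin of a listed thing).
The state is a dict: "t": time; "q": joint angles; "dq": joint speeds; "joint_torque": joint torques, N m; "tool_pos": TCP position; "orientation": TCP orientation; "force": force on the tool from outside, world axes, zero at the start; "wrist_torque": the same for the moment, N m; "opening": finger opening in m; "gripper_force": force on a finger pad.
Only numpy, scipy, OpenCV 4.12 (cv2) and the standard library are available. Lean on these libraries where they do the work, as an engineer would, in place of code of your own. Each camera call takes 0.05 s, during which the arm holds its last target. There are 200 camera calls.

## Working session

There is one attempt and no reset: what is moved stays moved. The work goes in short steps, Python scripts to look and compute and a tool call to move; the robot and the scene stay as the last step left them, time stands still between calls to the robot, and variables do not carry over. Pictures are saved under pics/ and viewed, at most 10 in all, crops included, and the job is handed in when it is done.

Besides the shell and the picture viewer there is one more tool, called after "Request:" as a command line: name --argument value ..., lists and objects as JSON in quotes. play_rows: Moves the arm, as the interface text tells. Its arguments: {"type":"object","properties":{"increments":{"type":"string"},"force":{"type":"number"}},"required":["increments"]}

```bash
mkdir -p pics
python3 - <<'E'
from plant import robot
import cv2,numpy as np
s=robot.read_state();print(s['t'],s['tool_pos'],s['orientation'],s['opening'])
ims=[]
for c in ("scene","side"):
    im=robot.read_camera(c);ims.append(im)
    for q in ("tab_a","pawl_a","drum_b"):
        for f in (robot.landmark_of,robot.recognise):
            print(c,q,f.__name__,[(np.round(d['centre'],3).tolist(),round(d['conf'],2)) for d in f(c,q)])
for c,im in zip(("scene","side"),ims): cv2.imwrite(f"pics/{c}.png",cv2.resize(im,(768,576)))
E
```

```text
0.0 [5.99390875e-01 4.83581926e-05 1.92893932e-01] [-2.22047476e+00 -2.22043847e+00  1.90682000e-03] 0.09292598282274177
scene tab_a call [([0.483, -0.054, 0.155], 0.74)]
scene tab_a call [([0.477, -0.042, 0.125], 0.62)]Traceback (most recent call last):
  File "<stdin>", line 9, in <module>
ValueError: it knows: tab
```

Run:
```python
from plant import robot
import cv2,numpy as np
for c in ("scene","side","wrist"):
    im=robot.read_camera(c)
    k=robot.calibration(c);F=192/np.tan(np.radians(k['vertical_fov']/2))
    K=np.array([[F,0,k['cx']],[0,F,k['cy']],[0,0,1.]])
    big=cv2.resize(im,(768,576))
    for f in (robot.landmark_of,robot.recognise):
        L=f(c,"tab_a")
        for d in L:
            p=cv2.projectPoints(np.array(d['centre'],float).reshape(1,3),np.array(k['rvec'],float),np.array(k['tvec'],float),K,None)[0].ravel()
            print(c,np.round(d['centre'],3),round(d['conf'],2),p.round())
    cv2.imwrite(f"pics/{c}.png",big)
print(robot.read_state()['t'])
```

```text
scene [ 0.484 -0.053  0.157] 0.53 [299. 150.]
scene [ 0.478 -0.043  0.127] 0.5 [297. 163.]
wrist [ 0.481 -0.054  0.155] 0.68 [125. 262.]
wrist [ 0.479 -0.017  0.128] 0.66 [130. 214.]
0.6
```

View pics/scene.png

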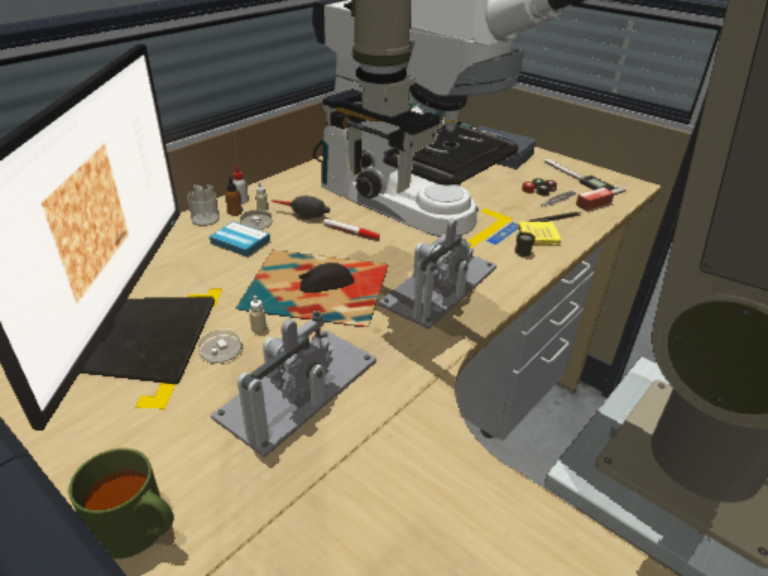

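View pics/side.png

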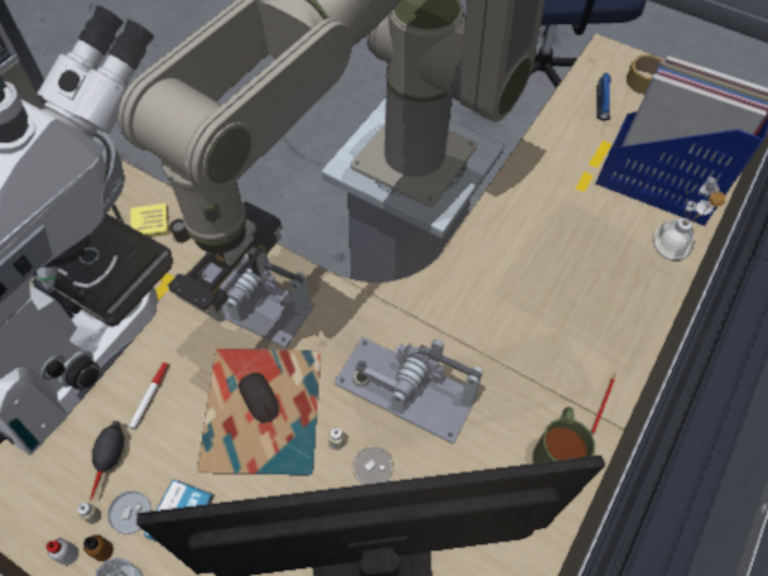

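View pics/wrist.png

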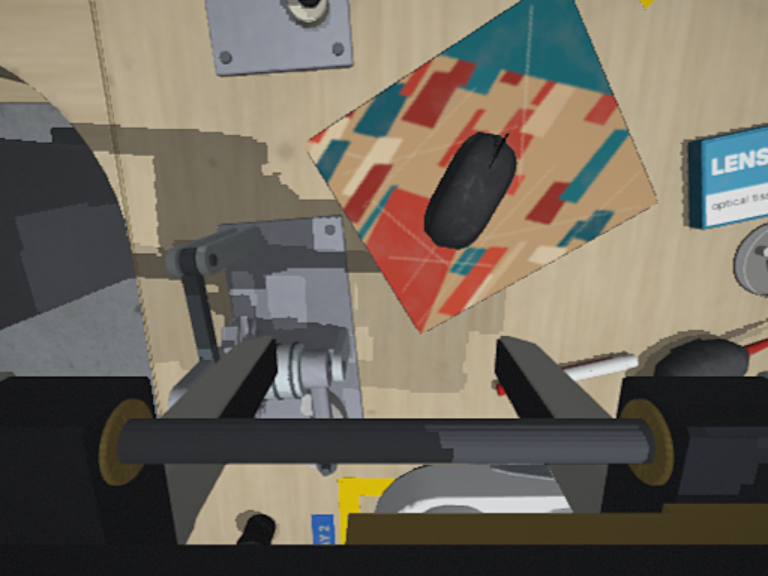

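The scene shows two clamps: one at (440,270), and one at (295,380) that lies at larger y. The networks put the tab on the first. In the wrist view the far clamp's specimen is only partly in frame, at (305,10). I'll move +y and up to see both specimens.

Request:
play_rows --increments "40 0 -30 0 -1; 80 0 -50 0 -1; 100 0 -60 0 -1; 100 0 -60 0 -1; 100 0 -60 0 -1"

```text
t: 1.1
tool_pos: [0.6, 0.1001, 0.2538]
orientation: [2.22, 2.222, -0.0]
force: [-0.8, -1.0, 0.5]
opening: 0.0928
gripper_force: 0.0
```

```bash
cat > h.py <<'E'
from plant import robot
import cv2,numpy as np
def cam(c):
    k=robot.calibration(c);F=192/np.tan(np.radians(k['vertical_fov']/2))
    return np.array([[F,0,k['cx']],[0,F,k['cy']],[0,0,1.]]),np.array(k['rvec'],float),np.array(k['tvec'],float)
def proj(c,P):
    K,r,t=cam(c);return cv2.projectPoints(np.array(P,float).reshape(-1,1,3),r,t,K,None)[0].reshape(-1,2)
def onplane(c,uv,z):
    K,r,t=cam(c);R=cv2.Rodrigues(r)[0];C=-R.T@t
    d=R.T@np.linalg.inv(K)@np.array([uv[0],uv[1],1.]);return C+d*(z-C[2])/d[2]
E
python3 - <<'E'
from h import *
im=robot.read_camera("wrist");print(robot.read_state()['tool_pos'])
for f in (robot.landmark_of,robot.recognise):
    for d in f("wrist","tab_a"): print(np.round(d['centre'],3),d['conf'],proj("wrist",d['centre']).round())
cv2.imwrite("pics/w2.png",cv2.resize(im,(768,576)))
s=robot.read_camera("scene");d=robot.read_camera("side")
a=cv2.resize(s[130:310,130:350],None,fx=3,fy=3,interpolation=cv2.INTER_CUBIC)
cv2.imwrite("pics/s2.png",a)
for f in (robot.landmark_of,robot.recognise):
  for e in f("side","tab_a"): print('side',np.round(e['centre'],3),e['conf'])
cv2.imwrite("pics/d2.png",cv2.resize(d[150:300,100:330],None,fx=3.4,fy=3.4,interpolation=cv2.INTER_CUBIC))
E
```

```text
[0.59976322 0.09937257 0.25315737]
[ 0.479 -0.053  0.16 ] 0.5 [[154. 313.]]
[ 0.483 -0.052  0.162] 0.58 [[157. 314.]]
```

View pics/w2.png

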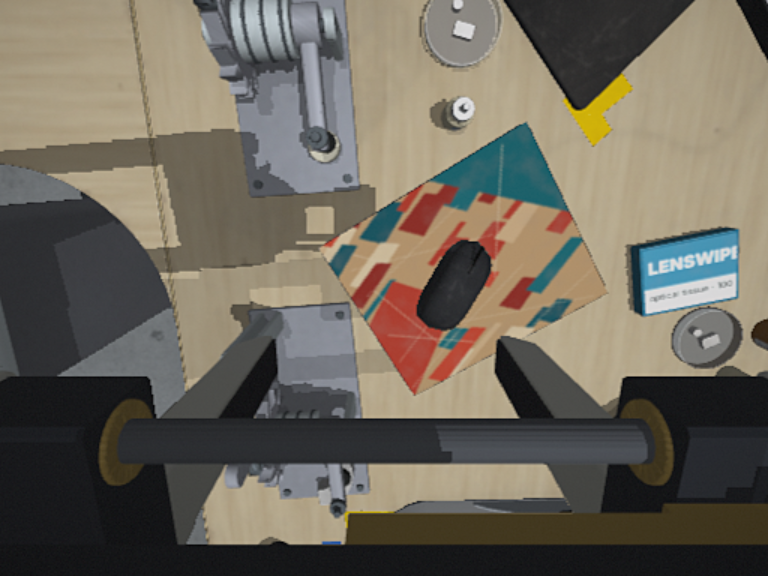

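View pics/d2.png

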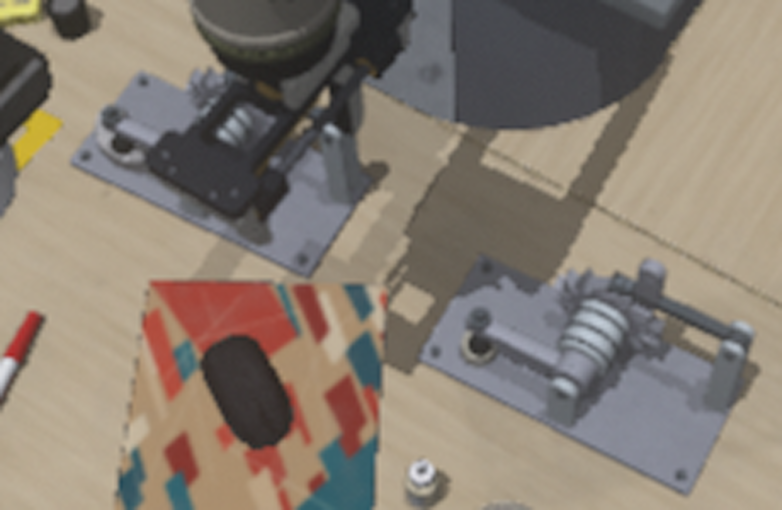

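The far clamp's specimen is a small round beige mount at (478,348) in the side crop. The near clamp's is a wider grey piece at (120,145), so the near clamp is A and the tab found there is the right one. Next I measure the clamp's yaw.

Run:
```python
from h import *
s=2/3
for n,a,b in (("edge right near",(348,303),(370,495)),("top near",(250,310),(348,303)),("right far",(345,0),(358,186)),("bot far",(250,196),(358,186))):
    A=onplane("wrist",np.array(a)*s,.012);B=onplane("wrist",np.array(b)*s,.012);d=A-B
    print(n,A.round(3),B.round(3),np.degrees(np.arctan2(d[1],d[0])).round(1),np.linalg.norm(d).round(3))
```

```text
edge right near [0.561 0.04  0.012] [ 0.582 -0.207  0.012] 94.9 0.248
top near [0.455 0.032 0.012] [0.561 0.04  0.012] -175.7 0.106
right far [0.565 0.323 0.012] [0.574 0.162 0.012] 93.1 0.161
bot far [0.465 0.152 0.012] [0.574 0.162 0.012] -174.9 0.109
```

Request:
play_rows --increments "-30 -24 10 -1 -0.3; -70 -54 20 -3 -0.3; -110 -85 40 -5 -0.3; -150 -115 52 -5 -0.3; -153.5 -118.5 54 -5 -0.3; -153.5 -118.5 54 -5 -0.3; -153.5 -118.5 54 -5 -0.3" --force 15

```text
t: 2.15
tool_pos: [0.4823, -0.0533, 0.2007]
orientation: [2.123, 2.315, 0.002]
force: [-1.0, -0.3, 0.5]
opening: 0.0609
gripper_force: 0.0
```

Run:
```python
from h import *
im=robot.read_camera("wrist");cv2.imwrite("pics/w3.png",cv2.resize(im,(768,576)))
for c in ("wrist","scene"):
  if c=="scene": robot.read_camera(c)
  for e in robot.landmark_of(c,"tab_a"): print(c,np.round(e['centre'],4),e['conf'],proj(c,e['centre']).round())
```

```text
wrist [ 0.4807 -0.0518  0.1577] 0.82 [[253. 203.]]
scene [ 0.4796 -0.0532  0.1542] 0.75 [[300. 152.]]
```

View pics/w3.png

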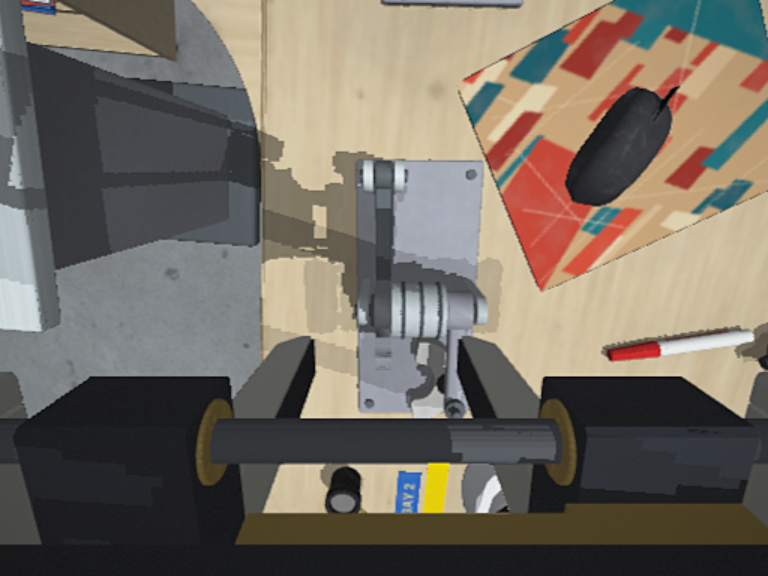

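The wrist view confirms the curved grey jaw segment at (430,375) under this clamp's arm, with the tab at (380,305) between the fingers and the clamp aligned with them. I descend and grip.

Request:
play_rows --increments "0 -1.5 20 0 -0.3; 0 -1.5 40 0 -0.3; 0 -1.5 55 0 -0.3; 0 -1.5 64 0 -0.3; 0 -1.5 64 0 -0.3; 0 -1.5 64 0 0; 0 -1.5 64 0 0.3; 0 -1.5 64 0 0.5; 0 -1.5 64 0 0.7; 0 -1.5 64 0 0.9; 0 -1.5 64 0 1; 0 -1.5 64 0 1; 0 -1.5 64 0 1; 0 -1.5 64 0 1" --force 15

```text
t: 3.75
tool_pos: [0.4804, -0.0536, 0.136]
orientation: [2.122, 2.316, 0.001]
force: [3.3, -0.0, -1.2]
opening: 0.0097
gripper_force: 15.0
```

Gripped: the opening is 9.7 mm on the 10 mm tab. Lifting now, along its arc.

Request:
play_rows --increments "1 0 -3 0 1; 3 0 -6 0 1; 5 0 -10 0 1; 7 0 -14 0 1; 9 0 -17 0 1; 9 0 -17 0 1; 9 0 -17 0 1; 9 0 -17 0 1; 9 0 -17 0 1; 9 0 -17 0 1; 9 0 -17 0 1; 9 0 -17 0 1; 9 0 -17 0 1; 9 0 -17 0 1; 9 0 -17 0 1; 9 0 -17 0 1; 9 0 -17 0 1; 9 0 -17 0 1; 9 0 -17 0 1; 9 0 -17 0 1"

```text
t: 5.75
tool_pos: [0.4795, -0.0432, 0.1522]
orientation: [-2.121, -2.316, -0.003]
force: [7.4, 6.4, -7.1]
opening: 0.01
gripper_force: 15.0
```

Request:
play_rows --increments "0 0 0 0 1; 0 0 0 0 1; 0 0 0 0 1; 0 0 0 0 1; 0 0 0 0 1; 0 0 0 0 1; 0 0 0 0 1; 0 0 0 0 1; 0 0 0 0 1; 0 0 0 0 1; 0 0 0 0 1; 0 0 0 0 1"

```text
t: 6.95
tool_pos: [0.4795, -0.0432, 0.1522]
orientation: [-2.121, -2.316, -0.003]
force: [6.6, 5.9, -6.6]
opening: 0.0098
gripper_force: 15.0
```

Run:
```python
from h import *
im=robot.read_camera("wrist");s=robot.read_camera("scene")
b=cv2.resize(s[110:240,230:360],(576,576),interpolation=cv2.INTER_CUBIC)
w=cv2.resize(im[60:320,180:340],(220,358))
o=np.zeros((576,796,3),np.uint8);o[:,:576]=b;o[:358,576:]=w
cv2.imwrite("pics/c4.png",o)
for e in robot.landmark_of("scene","tab_a"): print(np.round(e['centre'],4),e['conf'])
```

```text
[ 0.4805 -0.0437  0.1685] 0.57
```

View pics/c4.png

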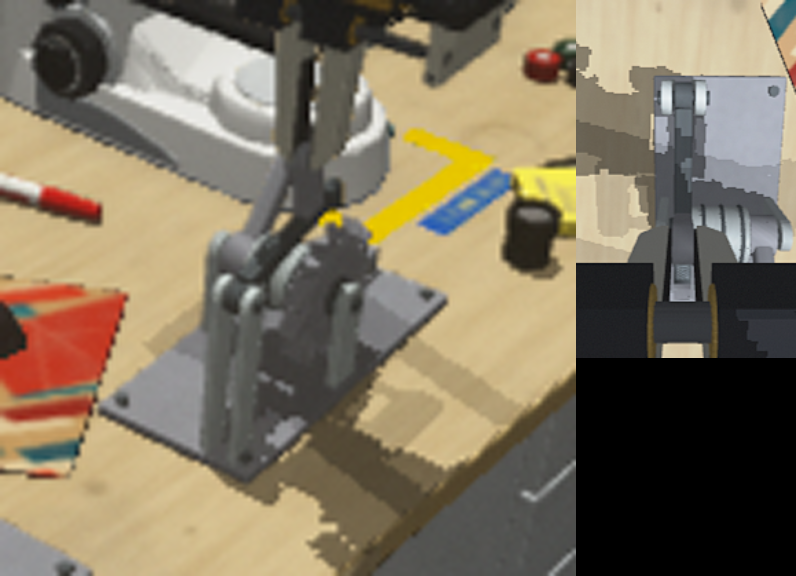

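The wheel and drum have turned: the hold-down arm shows raised at (265,200), and the pawl is up. I hold a little longer, then lower and release.

Request:
play_rows --increments "0 0 0 0 1; 0 0 0 0 1; 0 0 0 0 1; 0 0 0 0 1; 0 0 0 0 1; -2 0 3 0 1; -4 0 7 0 1; -6 0 10 0 1; -8 0 14 0 1; -8 0 14 0 1; -8 0 14 0 0.7; -8 0 14 0 0.4; -8 0 14 0 0; -8 0 14 0 -0.3; -8 0 14 0 -0.3; -8 0 14 0 -0.3; -8 0 14 0 -0.3"

```text
t: 8.8
tool_pos: [0.4799, -0.0526, 0.1389]
orientation: [-2.122, -2.316, 0.0]
force: [0.4, 0.5, -0.0]
opening: 0.0568
gripper_force: 0.0
```

Request:
play_rows --increments "0 0 -20 0 -0.3; 0 0 -50 0 -0.3; 0 0 -80 0 -0.3; 0 0 -110 0 -0.3; 0 0 -130 0 -0.3; 0 0 -130 0 -0.3; 0 0 -130 0 -0.3"

```text
t: 9.5
tool_pos: [0.48, -0.0526, 0.2687]
orientation: [2.122, 2.316, 0.0]
force: [0.2, 0.6, -0.7]
opening: 0.061
gripper_force: 0.0
```

Run:
```python
from h import *
im=robot.read_camera("wrist");s=robot.read_camera("scene")
b=cv2.resize(s[110:240,230:360],(576,576),interpolation=cv2.INTER_CUBIC)
w=cv2.resize(im[60:320,180:340],(220,358))
o=np.zeros((576,796,3),np.uint8);o[:,:576]=b;o[:358,576:]=w
cv2.imwrite("pics/c5.png",o)
for c in("scene","wrist"):
  for e in robot.landmark_of(c,"tab_a"): print(c,np.round(e['centre'],4),e['conf'])
```

```text
scene [ 0.4803 -0.0548  0.156 ] 0.71
wrist [ 0.4804 -0.0506  0.1586] 0.83
```

View pics/c5.png

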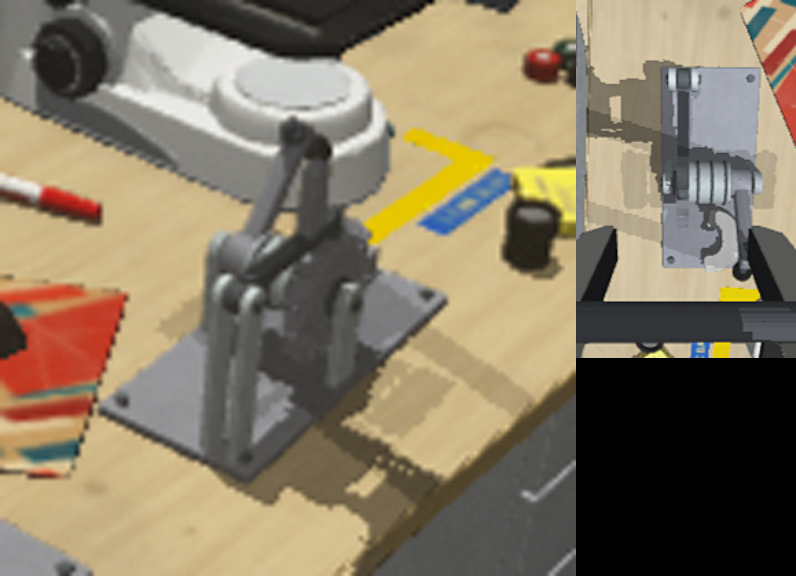

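The pawl is back down, with the tab at z≈0.156 as at the start, and the arm is raised with its tip at crop (295,128). I check the tip height (about 150 mm expected) before handing in.

Run:
```python
from h import *
K,r,t=cam("scene");R=cv2.Rodrigues(r)[0];C=-R.T@t
uv=np.array([230+295*130/576,110+128*130/576,1]);d=R.T@np.linalg.inv(K)@uv
a=np.radians(4.9);n=np.array([np.cos(a),np.sin(a),0]);p0=np.array([.481,-.053,0])+.06*n
X=C+d*(n@(p0-C))/(n@d);print(X)
```

```text
[ 0.54823857 -0.13486712  0.13379446]
```

Run:
```python
from h import *
K,r,t=cam("scene");R=cv2.Rodrigues(r)[0];C=-R.T@t
a=np.radians(4.9);n=np.array([np.cos(a),np.sin(a),0]);p0=np.array([.481,-.053,0])+.06*n
P=[]
for u,v in ((295,128),(235,247),(270,165),(250,215)):
    uv=np.array([230+u*130/576,110+v*130/576,1]);d=R.T@np.linalg.inv(K)@uv
    P.append(C+d*(n@(p0-C))/(n@d))
yv=np.array([-np.sin(a),np.cos(a),0])
for q in P[1:]:
    e=P[0]-q;print(q.round(3),np.degrees(np.arctan2(e[2],-(e@yv))).round(1))
```

```text
[ 0.543 -0.073  0.076] 43.2
[ 0.546 -0.108  0.119] 28.1
[ 0.544 -0.088  0.092] 41.9
```

The arm measures about 43°. The only resting positions are 0°, 26° and 51°, so this is the fully turned-back one. Handing in.

```bash
python3 -c "
from plant import robot
print(robot.close_job(), robot.read_state()['t'])"
```

```text
the job is handed in; nothing more can be done
the job is handed in; nothing more can be done
```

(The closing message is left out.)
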